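Put the doming set away in its fitted tray

ROBOT

A 6-joint arm with a two-finger parallel gripper is mounted at the origin on the work surface. World frame = base frame: x ahead of the robot, y to its left, z up, the work surface at z = 0. Lengths are in m, angles in rad, forces in N, time in s.
With the tool pointing down it reaches from about 0.35 to 0.775 m from the base axis. Payload 5.5 kg.
Tool frame: the origin (TCP) lies where the fingers leave the gripper's body, on its centre line; the fingertips stand env.tip_reach ahead of it and the grasp point (between the pads) lies 54 mm ahead of it (env.tip_reach is the distance from the TCP to the fingertips, in m); z points along the fingers, y is the line along which they close (so a half turn about z gives the same grasp; the last joint's range is limited). The gripper opens to 85 mm and grips with 20 to 120 N. Pads are 22 mm wide; open, the fingers measure 114 mm over their backs; the gripper's body (76 mm by 85 mm) begins 54 mm behind the grasp point. The pads swing forward as they close: fully open they stand 13 mm farther back than shut.
Start: joints at [1.126, 0.313, 0.046, 1.304, 0, 1.431], TCP at [0.173, 0.549, 0.304] pointing down, gripper open.
Joint ranges: [-2.76, 2.76], [-0.86, 1.69], [-1.03, 1.26], [-2.2, 2.34], [-1.47, 1.5], [-3.14, 3.14]. Speed limits (rad/s): [2.57, 2.57, 3.14, 3.14, 3.14, 3.14].

INTERFACE

Orientations are given as a unit quaternion [w, x, y, z].
In Python, from workcell import status, optics, hand_in, env gives the robot as it stands.
- The arm moves only by the shell command python3 -m handwheel 'ROWS' [FORCE]. ROWS is a JSON object whose one key "deltas" holds a list of rows, each a list of 5 numbers: the opening, from -1 (shut) to 1 (fully open), then the shift along the tool's x, y, z in units of 40 mm (1.0 is 40 mm), then the turn about the tool's z in units of 10 degrees (1.0 is 10 degrees). In form: {"deltas": [[jaw, x, y, z, roll], ...]}. A call has 1 to 20 rows; each row shifts and turns the commanded pose from where the row before left it, along the tool's axes as they then stand; what a row does not reach is not made up. A row lasts 1/8 s, in which the tool goes at most 62.5 mm and 10.7 degrees, less where a joint would pass 70% of its speed; a pose out of reach is approached as far as the arm can. A call is refused whole if a number of a shift passes 1 or a number of a turn 1, either way. A call with a gripper value outside its range is refused whole. The fingers move at their own pace and stop on an object; FORCE is the grip in N (left out, the last holds). Time passes only in rows, so rows that do not move let the fingers close. It gives the time, the measured TCP pose, the force, the opening and the grip force at its end, in the units of the state.
- status.get_state(): the state, without advancing time (a new reading comes with each control period).
- optics.read_camera(name): name is "scene" or "top"; returns a dict with "frame" (384x512x3 uint8, red, green, blue), "depth" (384x512 float32, m along the optical axis (not along the pixel's ray), 0 where there is no reading), "vfov" (degrees; the focal length in pixels is half the picture's height over the tangent of half this angle, whatever the lens; pixels are square), "cx", "cy" (the principal point, pixels), "origin" and "attitude" of the camera in the world. Camera axes: x right, y down, z forward; pixel columns grow to the right and rows downward; lengths in m; the calibration is good to about 2 mm. A picture is of the moment at which its call begins.
- hand_in(): hands the job in; it is judged then, once.
The state is a dict: "clock": time; "joint_pos": joint angles; "qvel": joint speeds; "tau": joint torques, N m; "tcp_pos": TCP position; "orientation": TCP orientation; "wrist_force": force on the tool from outside, world axes, zero at the start; "ft_torque": the same for the moment, N m; "finger_gap": finger opening in m; "grip_force": force on a finger pad.
Only numpy, scipy, OpenCV 4.12 (cv2) and the standard library are available. Lean on these libraries where they do the work, as an engineer would, in place of code of your own. Each camera call takes 0.05 s, during which the arm holds its last target. There are 200 camera calls.

TASK

Put the doming set away in its fitted wooden tray: stand the steel block with the round hollows in the square pocket, its biggest hollow still facing up, and lay the three ball-ended punches each in the pocket cut for its size, ball in the wide end. Set them down gently rather than dropping them, and leave the grooved swage block, the flat-faced punch and the other things on the bench where they are.

Things in the scene. Friction and masses are not known exactly. Their poses are not given: they have to be found in the camera images.
- tray: Brown wood tray, fixed, 204 (x) by 160 (y) by 20 mm high. Origin: centre of underside. Pockets 12 mm deep, floor z=8. Square pocket 58 mm at x=63, y=0. Punch pockets along x at y=50 (large), 0 (medium), -50 (small): wide end x -18 to 24, 48/40/32 wide, for the ball (centre near x=0); butt end x -92 to -60, 30 wide. Finger trough x -60 to -18 crosses all the width, floor z=5. All mm.
- doming_block: Doming block: polished steel cube of 40 mm, about 450 g, with one big round hollow 31 mm across in its top and smaller round hollows in its sides. Loose. Origin: centre of its underside; z up, sides along x and y. Grip it across any two parallel sides in its upper half (fingertips 16 mm or more above its underside), so that they clear the tray's top.
- punch_large: Large ball-ended steel punch, 95 mm long, 200 g: octagonal shank 12 mm across flats, ball of 30 mm. Origin on the shank's axis, 34 mm from the ball's centre, 46 mm from the butt end; x along the axis to the ball, rising 6.5 deg as it lies, origin 11.2 mm above its surface. Grip across the shank at the origin, tips just above the surface. Rolling turns y, z.
- punch_medium: Medium ball-ended steel punch, 91 mm long, 125 g: octagonal shank 12 mm across flats, ball of 22 mm. Origin on the shank's axis, 34 mm from the ball's centre, 46 mm from the butt end; x along the axis to the ball, rising 3.6 deg as it lies, origin 8.9 mm above its surface. Grip across the shank at the origin, tips just above the surface. Rolling turns y, z.
- punch_small: Small ball-ended steel punch, 88 mm long, 85 g: octagonal shank 12 mm across flats, ball of 16 mm. Origin on the shank's axis, 34 mm from the ball's centre, 46 mm from the butt end; x along the axis to the ball, rising 1.4 deg as it lies, origin 7.1 mm above its surface. Grip across the shank at the origin, tips just above the surface. Rolling turns y, z.
- swage_block: Look-alike that does not belong in the tray: steel swage block, 56 by 40 mm and 26 mm high, with four straight half-round grooves of graded width across its top and no round hollow. Loose. Origin: centre of its underside; x along the 56 mm, the grooves run along y.
- flat_punch: Look-alike that does not belong in the tray: planishing punch, steel, 84 mm long, the same octagonal shank but a flat-faced round head 28 mm in diameter and 8 mm thick, no ball. Loose, lying. Origin on the shank's axis, 34 mm from the head's centre, 46 mm from the butt end, 10.8 mm above the bench; x along the axis to the head.
- glass_jar: Bystander: closed glass jar with a metal cap, 64 mm in diameter, 85 mm high, loose, beyond the tray. Origin: centre of its underside.
- gift_box: Bystander: open white jewellery box 56 by 56 mm, 26 mm high, with a dark blue insert and two brass discs, loose, beyond the tray. Origin: centre of its underside.
- ink_bottle: Bystander: round dark blue ink bottle 68 mm in diameter, 72 mm high with its black cap, loose, beyond the tray. Origin: centre of its underside.
There are look-alikes about, which are no part of the job. What is shaped like the punch_large but pink is not meant. What is shaped like the punch_small but orange is not meant.

How it is judged:
By the outcome, as a careful person would: the job done as asked, in the order asked, and still so for the second after the job is handed in, with the robot touching nothing.
It also fails if it takes over 122 s, if anything falls off the work surface, if the arm or the gripper's body presses on something with over 40 N, if the wrist force passes 120 N, or if a joint passes its speed limit or range.

## Working session

There is one attempt and no reset: what is moved stays moved. The work goes in short steps, Python scripts to look and compute and a shell command to move; the robot and the scene stay as the last step left them, time stands still between calls to the robot, and variables do not carry over. Pictures are saved under pics/ and viewed, at most 14 in all, crops included, and the job is handed in when it is done.

```bash
mkdir -p pics
cat > h.py <<'E'
import numpy as np,cv2
from scipy.spatial.transform import Rotation as R
from workcell import status,optics,env
def rot(q): q=np.array(q); return R.from_quat([q[1],q[2],q[3],q[0]]).as_matrix() if q.size==4 else q
def cam(n): return optics.read_camera(n)
def pts(c):
    d=c['depth'];h,w=d.shape;f=h/2/np.tan(np.radians(c['vfov'])/2)
    v,u=np.mgrid[:h,:w]
    P=np.stack([(u-c['cx'])/f*d,(v-c['cy'])/f*d,d],-1)
    return P@rot(c['attitude']).T+np.array(c['origin'])
def ray(c,u,v,z):
    h=c['depth'].shape[0];f=h/2/np.tan(np.radians(c['vfov'])/2)
    r=rot(c['attitude'])@np.array([(u-c['cx'])/f,(v-c['cy'])/f,1]);o=np.array(c['origin'])
    return o+r*(z-o[2])/r[2]
def save(c,n,box=None,s=1):
    im=c['frame'][...,::-1]
    if box: im=im[box[1]:box[3],box[0]:box[2]]
    cv2.imwrite('pics/'+n,cv2.resize(im,None,fx=s,fy=s,interpolation=cv2.INTER_CUBIC))
E
python3 - <<'E'
from h import *
import pickle
for n in('top','scene'):
    c=cam(n);save(c,n+'0.png',s=1.5);pickle.dump(c,open(n+'0.pkl','wb'));print(n,c['vfov'],c['cx'],c['cy'],c['origin'],c['attitude'])
print(status.get_state(),env.tip_reach)
E
```

```text
top 57.347073768526435 260.5594380603007 194.53714157188938 [ 0.40384283 -0.00675809  0.91638321] [ 0.07219462 -0.67620101  0.72947636 -0.07351445]
scene 55.318556296558924 247.8022503261632 188.31323097542847 [0.93332163 0.26465675 0.78643374] [-0.11294818  0.43958765  0.86258286 -0.22350888]
{'clock': 0.1, 'joint_pos': array([1.12642345e+00, 3.13947256e-01, 4.50858833e-02, 1.30364100e+00,
       1.95389999e-06, 1.43121272e+00]), 'qvel': array([ 0.00024983, -0.0024119 ,  0.00304789,  0.00052352, -0.00113331,
        0.00091178]), 'tau': array([ 2.17999681e-03, -4.81727028e+01,  2.99243349e+01,  1.27284246e-02,
       -1.85285871e-04, -2.08119452e-06]), 'tcp_pos': array([0.17239927, 0.54817607, 0.30308273]), 'orientation': array([-2.46476039e-04,  1.51805395e-01,  9.88410033e-01, -8.16638941e-04]), 'wrist_force': array([ 0.21561676, -0.24288786,  0.26592955]), 'ft_torque': array([-0.02818782, -0.02968171, -0.02980873]), 'grip_force': 0.0, 'finger_gap': 0.08532117686870024} 0.0726
```

View pics/top0.png

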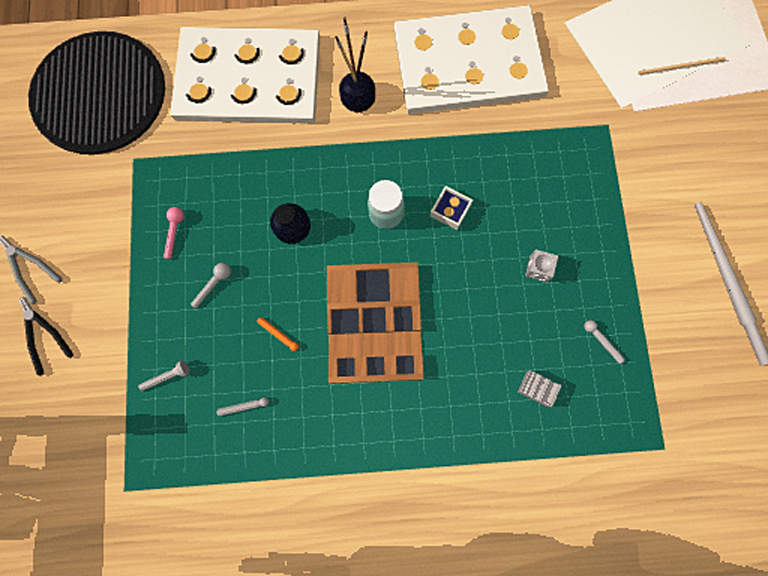

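View pics/scene0.png

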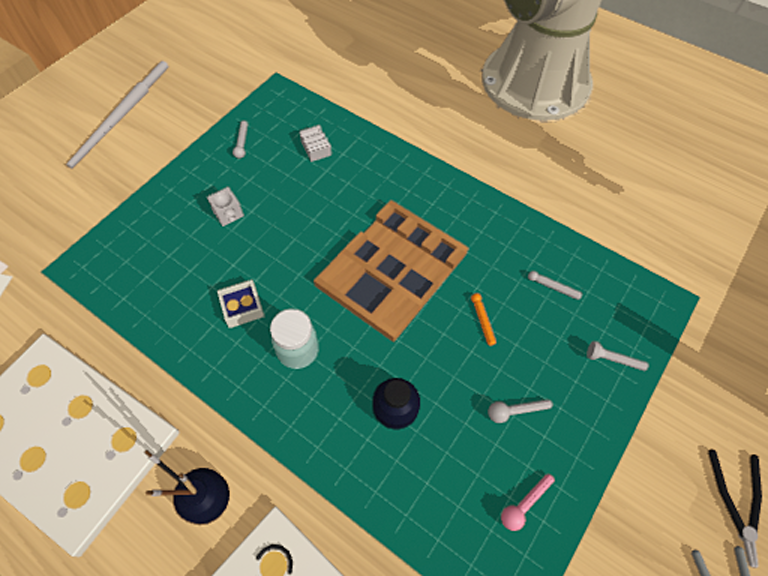

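The top view shows, in 1.5x pixels:
- **Tray:** at (375,322), with the square pocket at (372,285).
- **Block candidates:** (542,265) has a round hollow, so it is the doming block. (540,388) is grooved, so it is the swage block.
- **Punches:** a grey big ball at (221,271), flat head at (180,370), small balls at (264,402) and (590,326), plus pink (175,215) and orange (278,333) decoys.

Next I measure all of them.

```bash
cat > seg.py <<'E'
from h import *
def segs(c,zmin=.004):
    P=pts(c);hsv=cv2.cvtColor(c['frame'],cv2.COLOR_RGB2HSV)
    green=(hsv[...,0]>70)&(hsv[...,0]<95)&(hsv[...,1]>110)
    m=((P[...,2]>zmin)&(P[...,2]<.12)&(c['depth']>0)&~green&(P[...,0]>.22)&(P[...,0]<.78)&(abs(P[...,1])<.45)).astype(np.uint8)
    n,l,s,_=cv2.connectedComponentsWithStats(m)
    return P,[(l==i) for i in range(1,n) if s[i,4]>50]
E
python3 - <<'E'
from seg import *
import pickle
for n in('top','scene'):
    c=pickle.load(open(n+'0.pkl','rb'));P,S=segs(c)
    print(n,'mat z',np.median(P[...,2][(abs(P[...,2])<.01)&(P[...,0]>.3)&(P[...,0]<.7)]))
    for m in S:
        Q=P[m];v,u=np.nonzero(m);r=cv2.minAreaRect((Q[:,:2]*1000).astype(np.float32))
        print((int(u.mean()),int(v.mean())),m.sum(),'xy',Q[:,:2].mean(0).round(4),'rect',np.round(r[0]),np.round(r[1]),round(r[2],1),'zmax',np.percentile(Q[:,2],98).round(4),'rgb',c['frame'][m].mean(0).astype(int))
c=pickle.load(open('top0.pkl','rb'));im=[]
for x,y in((362,178),(402,228),(147,190),(170,268),(120,248),(360,258)):
    k=c['frame'][y-30:y+30,x-30:x+30,::-1];im.append(cv2.resize(k,(260,260),interpolation=cv2.INTER_CUBIC))
cv2.imwrite('pics/cand.png',np.vstack([np.hstack(im[:3]),np.hstack(im[3:])]))
E
```

```text
top mat z 0.0013360377395013057
(256, 135) 634 xy [ 0.7342 -0.017 ] rect [744. -17.] [61. 66.] 85.3 zmax 0.0884 rgb [183 191 183]
(300, 138) 477 xy [ 0.7388 -0.1341] rect [ 739. -134.] [56. 57.] 57.0 zmax 0.029 rgb [123 113 112]
(192, 148) 539 xy [0.7199 0.1502] rect [725. 152.] [56. 65.] 27.2 zmax 0.0748 rgb [18 18 26]
(114, 152) 230 xy [0.7372 0.3663] rect [732. 372.] [26. 93.] 71.1 zmax 0.0311 rgb [197 113 131]
(360, 176) 332 xy [ 0.6161 -0.2781] rect [ 618. -280.] [41. 41.] 69.4 zmax 0.0426 rgb [169 158 153]
(141, 187) 230 xy [0.6331 0.2953] rect [627. 299.] [27. 94.] 52.0 zmax 0.0307 rgb [152 142 138]
(248, 214) 4692 xy [0.543  0.0183] rect [543.  17.] [162. 205.] 87.7 zmax 0.0233 rgb [137  95  67]
(185, 222) 161 xy [0.5344 0.1851] rect [536. 186.] [88. 15.] 47.6 zmax 0.0168 rgb [222 116  43]
(401, 226) 201 xy [ 0.4821 -0.3704] rect [ 479. -372.] [89. 19.] 32.7 zmax 0.0225 rgb [174 163 157]
(110, 250) 214 xy [0.4771 0.3753] rect [474. 383.] [27. 86.] 20.7 zmax 0.0293 rgb [156 146 141]
(359, 258) 413 xy [ 0.4085 -0.2493] rect [ 409. -251.] [57. 41.] 59.1 zmax 0.0283 rgb [166 155 
[... 599 characters left out ...]
max 0.0166 rgb [163 154 149]
(159, 202) 632 xy [ 0.7418 -0.1323] rect [ 742. -134.] [59. 59.] 57.1 zmax 0.0285 rgb [135 126 121]
(321, 212) 201 xy [0.538  0.1882] rect [536. 189.] [86. 15.] 49.6 zmax 0.016 rgb [197 111  28]
(195, 225) 966 xy [ 0.7505 -0.007 ] rect [731. -16.] [91. 60.] 7.6 zmax 0.0876 rgb [183 191 182]
(408, 237) 280 xy [0.4794 0.3778] rect [478. 385.] [26. 86.] 15.2 zmax 0.0294 rgb [161 153 148]
(263, 268) 826 xy [0.7371 0.161 ] rect [731. 157.] [66. 64.] 39.1 zmax 0.0743 rgb [25 25 37]
(342, 272) 333 xy [0.6371 0.2975] rect [632. 306.] [28. 97.] 40.6 zmax 0.0311 rgb [166 157 152]
(348, 336) 417 xy [0.742  0.3686] rect [732. 372.] [28. 95.] 75.1 zmax 0.031 rgb [194 121 137]
```

View pics/cand.png

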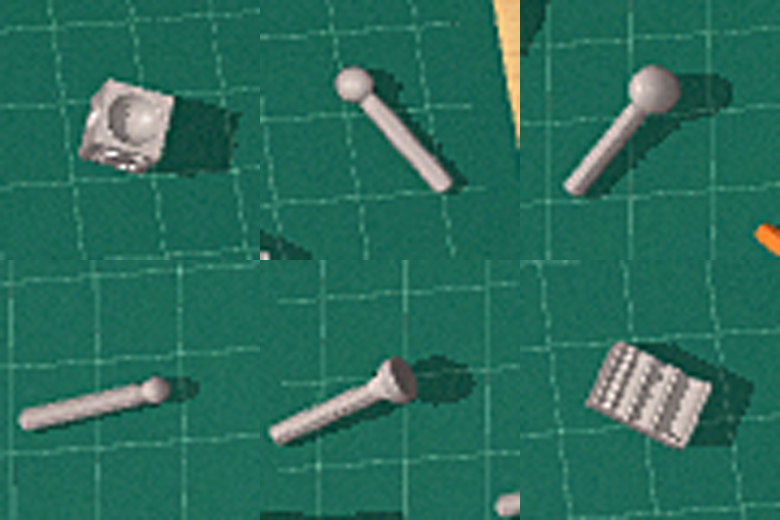

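Pixels below are in the 512-wide top picture.
- **Doming block:** (360,176), a cube 41 mm high with one round hollow on top. The block at (359,258) is 57x41 mm, 28 mm high and grooved, so it is the swage block.
- **Large:** (141,187), grey, ball about 30 mm. (114,152) is the pink decoy.
- **Medium:** (401,226), 89 mm long, 22 mm high.
- **Small:** (161,270), grey, 17 mm high. (185,222) is the orange decoy.
- **Flat punch:** (110,250).

The crops confirm these.

```bash
cat > plan.py <<'E'
from h import *
def goto(x,y,yaw,z=None):
    """yaw (deg, world) = direction of tool y, mod 180. prints roll then tool-frame shift in units"""
    s=status.get_state();Rm=rot(s['orientation']);p=s['tcp_pos'];q=s['joint_pos']
    cur=np.degrees(np.arctan2(Rm[1,1],Rm[0,1]))
    best=None
    for k in(-2,-1,0,1,2):
        turn=yaw+180*k-cur          # ccw seen from above
        q6=q[5]-np.radians(turn)+(np.arctan2(y,x)-q[0])
        if abs(q6)<2.9 and (best is None or abs(turn)<abs(best[0])): best=(turn,q6)
    turn,q6=best
    R2=R.from_euler('z',turn,degrees=True).as_matrix()@Rm
    d=R2.T@(np.array([x,y,p[2] if z is None else z])-p)/.04
    print('p',p.round(4),'cur yaw %.1f roll units %.2f q6 %.2f'%(cur,-turn/10,q6),'then shift units',d.round(2),'gap',s['finger_gap'].round(4),'t',round(s['clock'],2))
E
cat > meas.py <<'E'
from seg import *
import pickle
def punch(c,m,zo):
    # silhouette: non-green pixels round the segment
    hsv=cv2.cvtColor(c['frame'],cv2.COLOR_RGB2HSV)
    g=(hsv[...,1]<90)&(hsv[...,2]>70)&(cv2.dilate(m.astype(np.uint8),np.ones((7,7)))>0)
    v,u=np.nonzero(g);X=np.array([ray(c,a,b,zo)[:2] for a,b in zip(u,v)])
    mu=X.mean(0);d=np.linalg.svd(X-mu,full_matrices=False)[2][0]
    t=(X-mu)@d;w=(X-mu)@np.array([-d[1],d[0]])
    # ball end = wider end
    q1,q3=np.percentile(t,[15,85])
    if w[t<q1].std()>w[t>q3].std(): d=-d;t=-t
    sh=X[(t<np.percentile(t,60))&(t>t.min()+.003)];ms=sh.mean(0);e=np.linalg.svd(sh-ms,full_matrices=False)[2][0];e=e*np.sign(e@d)
    ts=(X-ms)@e
    return ts.min(),ts.max(),ms,e
E
python3 - <<'E'
from meas import *
tgt={'large':((.627,.299),.0112,49),'medium':((.479,-.372),.0089,45),'small':((.417,.249),.0071,42)}
for n in('top','scene'):
    c=pickle.load(open(n+'0.pkl','rb'));P,S=segs(c)
    def near(p): return min(S,key=lambda m:np.hypot(*(P[m][:,:2].mean(0)-p)))
    for k,(p,zo,_) in tgt.items():
        a,b,ms,e=punch(c,near(p),zo+.001);o=ms+e*(a+.046)
        print(n,k,'len %.1f'%((b-a)*1e3),'origin',o.round(4),'axis deg %.1f'%np.degrees(np.arctan2(e[1],e[0])))
    m=near((.616,-.278));Q=P[m];Q=Q[Q[:,2]>.037];r=cv2.minAreaRect((Q[:,:2]*1000).astype(np.float32));print(n,'block top',np.round(r[0],1),np.round(r[1],1),round(r[2],1))
    m=near((.543,.018));Q=P[m];Q=Q[(Q[:,2]>.0175)];r=cv2.minAreaRect((Q[:,:2]*1000).astype(np.float32));print(n,'tray top',np.round(r[0],1),np.round(r[1],1),round(r[2],1),len(Q))
import plan
plan.goto(.618,-.28,69,.22)
E
```

```text
top large len 94.0 origin [0.6291 0.3029] axis deg -39.6
top medium len 89.5 origin [ 0.4796 -0.3741] axis deg 34.7
top small len 87.8 origin [0.4166 0.2482] axis deg -82.0
top block top [ 618.  -280.2] [40.8 40.1] 69.4
top tray top [543.5  18.2] [159.8 204.3] 87.8 2153
scene large len 94.7 origin [0.6275 0.3043] axis deg -45.2
scene medium len 94.9 origin [ 0.4778 -0.374 ] axis deg 36.1
scene small len 89.3 origin [0.4155 0.2492] axis deg -82.5
scene block top [ 618.9 -279.1] [42.5 39.6] 70.1
scene tray top [543.5  18.8] [160.9 206. ] 88.2 2287Traceback (most recent call last):
  File "<stdin>", line 12, in <module>
  File "plan.py", line 14, in goto
    print('p',p.round(4),'cur yaw %.1f roll units %.2f q6 %.2f'%(cur,-turn/10,q6),'then shift units',d.round(2),'gap',s['finger_gap'].round(4),'t',round(s['clock'],2))
                                                                                                                      ^^^^^^^^^^^^^^^^^^^^^
AttributeError: 'float' object has no attribute 'round'
```

Both views agree. The tray is at (0.5435, 0.0185), yaw about -2°, and its measured size fits 204x160 mm. The block is at (0.618, -0.280). I corrected the punch axes for their slope: large -43°, medium 36.5°, small -82°. Now the block.

```bash
sed -i "s/s\['finger_gap'\].round(4)/round(s['finger_gap'],4)/" plan.py; python3 -c "
import plan
plan.goto(.618,-.28,69.5,.22)
from h import *
import pickle
c=pickle.load(open('top0.pkl','rb'));print(ray(c,372/1.5,285/1.5,.02))"
```

```text
p [0.1724 0.5482 0.3031] cur yaw 72.5 roll units 0.30 q6 -0.07 then shift units [-17.69 -15.49   2.1 ] gap 0.0853 t 0.1
[0.60595944 0.0162863  0.02      ]
```

```bash
python3 -m handwheel '{"deltas": [[1,-0.88,-0.77,0,0.3],[1,-0.88,-0.77,0,0],[1,-0.88,-0.77,0,0],[1,-0.88,-0.77,0,0],[1,-0.88,-0.77,0,0],[1,-0.88,-0.77,0,0],[1,-0.88,-0.77,0,0],[1,-0.88,-0.77,0,0],[1,-0.88,-0.77,0,0],[1,-0.88,-0.77,0,0],[1,-0.88,-0.77,0,0],[1,-0.88,-0.77,0,0],[1,-0.88,-0.77,0,0],[1,-0.88,-0.77,0,0],[1,-0.88,-0.77,0.3,0],[1,-0.88,-0.77,0.3,0],[1,-0.88,-0.77,0.3,0],[1,-0.88,-0.77,0.3,0],[1,-0.88,-0.77,0.4,0],[1,-0.88,-0.77,0.5,0]]}' 60; python3 -m handwheel '{"deltas": [[1,0,0,0,0],[1,0,0,0,0]]}';python3 -c "
import plan
plan.goto(.6185,-.28,69.5,.0955)"
```

```text
clock: 2.6
tcp_pos: [0.6195, -0.2749, 0.2191]
orientation: [0.0, 0.178, 0.984, 0.0]
wrist_force: [0.5, -0.3, 0.8]
finger_gap: 0.0856
grip_force: 0.0
clock: 2.85
tcp_pos: [0.6184, -0.2731, 0.2192]
orientation: [-0.001, 0.178, 0.984, 0.001]
wrist_force: [-0.2, 0.7, 0.1]
finger_gap: 0.0855
grip_force: 0.0
p [ 0.6184 -0.2731  0.2192] cur yaw 69.5 roll units 0.00 q6 -0.07 then shift units [-0.07 -0.16  3.09] gap 0.0855 t 2.85
```

```bash
python3 -m handwheel '{"deltas": [[1,-0.07,-0.16,0.6,0],[1,0,0,0.8,0],[1,0,0,0.8,0],[1,0,0,0.6,0],[1,0,0,0.38,0],[1,0,0,0,0]]}'; python3 -m handwheel '{"deltas": [[-1,0,0,0,0],[-1,0,0,0,0],[-1,0,0,0,0],[-1,0,0,0,0],[-1,0,0,0,0],[-1,0,0,0,0],[-1,0,0,0,0],[-1,0,0,0,0]]}' 60
```

```text
clock: 3.6
tcp_pos: [0.6188, -0.2793, 0.0925]
orientation: [-0.001, 0.177, 0.984, 0.0]
wrist_force: [-0.2, 0.4, 0.9]
finger_gap: 0.0855
grip_force: 0.0
clock: 4.6
tcp_pos: [0.62, -0.2811, 0.0942]
orientation: [0.001, 0.178, 0.984, -0.0]
wrist_force: [-0.0, -0.2, 5.4]
finger_gap: 0.0388
grip_force: 63.1
```

```bash
python3 -m handwheel '{"deltas": [[-1,0,0,-0.2,0],[-1,0,0,-0.4,0],[-1,0,0,-0.6,0],[-1,0,0,-0.6,0],[-1,0,0,-0.5,0],[-1,0,0,-0.2,0],[-1,0,0,0,0]]}';python3 -c "
import plan
plan.goto(.6065,.0163,88,.13)"
```

```text
clock: 5.48
tcp_pos: [0.6195, -0.2805, 0.1932]
orientation: [0.0, 0.178, 0.984, -0.0]
wrist_force: [0.3, -0.1, -3.6]
finger_gap: 0.0386
grip_force: 62.0
p [ 0.6195 -0.2805  0.1932] cur yaw 69.5 roll units -1.85 q6 0.06 then shift units [0.58 7.4  1.58] gap 0.0386 t 5.47
```

```bash
python3 -m handwheel '{"deltas": [[-1,0,0,0,-0.9],[-1,0,0,0,-0.95],[-1,0.05,0.3,0,0],[-1,0.05,0.6,0,0],[-1,0.05,0.8,0,0],[-1,0.06,0.8,0,0],[-1,0.06,0.8,0,0],[-1,0.06,0.8,0,0],[-1,0.06,0.8,0,0],[-1,0.06,0.8,0,0],[-1,0.06,0.8,0,0],[-1,0.06,0.6,0.2,0],[-1,0.01,0.3,0.4,0],[-1,0,0,0.5,0],[-1,0,0,0.4,0],[-1,0,0,0,0],[-1,0,0,0,0]]}';python3 -c "
import plan
plan.goto(.6065,.0163,88,.1022)
from h import *
c=cam('scene');save(c,'b1.png',(190,110,330,260),4)"
```

```text
clock: 7.6
tcp_pos: [0.6065, 0.0158, 0.1329]
orientation: [0.0, 0.018, 1.0, 0.0]
wrist_force: [0.2, 0.4, -3.6]
finger_gap: 0.0383
grip_force: 61.8
p [0.6065 0.0158 0.1329] cur yaw 88.0 roll units -0.00 q6 0.06 then shift units [0.   0.01 0.77] gap 0.0383 t 7.6
```

View pics/b1.png

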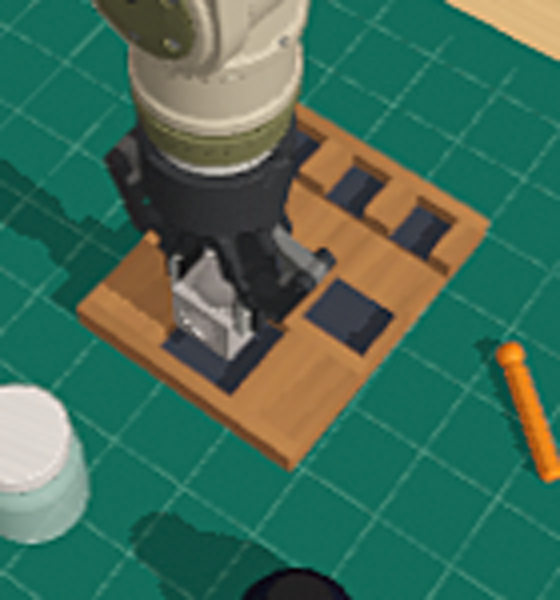

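The block hangs over the square pocket, at about (225,330) in the crop. Lowering it gently.

```bash
python3 -m handwheel '{"deltas": [[-1,0,0.01,0.25,0],[-1,0,0,0.2,0],[-1,0,0,0.15,0],[-1,0,0,0.06,0],[-1,0,0,0.04,0],[-1,0,0,0,0],[-1,0,0,0,0]]}'; python3 -m handwheel '{"deltas": [[-1,0,0,0.03,0],[-1,0,0,0.03,0],[-1,0,0,0,0]]}'
```

```text
clock: 8.52
tcp_pos: [0.6065, 0.0166, 0.1049]
orientation: [0.0, 0.017, 1.0, 0.0]
wrist_force: [1.2, -0.0, -3.4]
finger_gap: 0.0384
grip_force: 62.0
clock: 8.9
tcp_pos: [0.6062, 0.0166, 0.1022]
orientation: [-0.0, 0.017, 1.0, 0.0]
wrist_force: [-0.9, 0.2, -4.1]
finger_gap: 0.0384
grip_force: 62.1
```

```bash
python3 -m handwheel '{"deltas": [[-1,0,0,0.02,0],[-1,0,0,0.01,0],[-1,0,0,0,0]]}'; python3 -m handwheel '{"deltas": [[-1,0,0,0.02,0],[-1,0,0,0.01,0],[-1,0,0,0,0]]}'
```

```text
clock: 9.28
tcp_pos: [0.6062, 0.0166, 0.1021]
orientation: [0.0, 0.017, 1.0, -0.0]
wrist_force: [-3.5, 0.6, 5.6]
finger_gap: 0.0387
grip_force: 63.1
clock: 9.65
tcp_pos: [0.6062, 0.0166, 0.1021]
orientation: [0.001, 0.017, 1.0, -0.0]
wrist_force: [-6.1, 0.5, 12.2]
finger_gap: 0.0385
grip_force: 64.0
```

```bash
python3 -m handwheel '{"deltas": [[-1,0,0,-0.04,0],[0.7,0,0,0,0],[0.7,0,0,0,0],[0.7,0,0,0,0],[0.7,0,0,0,0],[0.7,0,0,-0.2,0],[0.7,0,0,-0.6,0],[0.7,0,0,-0.8,0],[0.7,0,0,-0.8,0],[0.7,0,0,0,0]]}';python3 -c "
import plan
plan.goto(.6283,.3035,47,.2)"
```

```text
clock: 10.9
tcp_pos: [0.6081, 0.0164, 0.2012]
orientation: [0.003, 0.017, 1.0, -0.0]
wrist_force: [0.6, 0.5, 0.5]
finger_gap: 0.0728
grip_force: 0.0
p [0.6081 0.0164 0.2012] cur yaw 88.0 roll units 4.10 q6 1.20 then shift units [ 4.53  5.59 -0.  ] gap 0.0728 t 10.9
```

```bash
python3 -m handwheel '{"deltas": [[0.3,0,0,0,1],[0.3,0,0,0,1],[0.3,0,0,0,1],[0.3,0,0,0,1],[0.3,0,0,0,0.1],[0.3,0.3,0.3,0,0],[0.3,0.5,0.6,0,0],[0.3,0.6,0.7,0,0],[0.3,0.6,0.75,0,0],[0.3,0.6,0.75,0,0],[0.3,0.6,0.75,0,0],[0.3,0.6,0.75,0,0],[0.3,0.5,0.7,0,0],[0.3,0.23,0.29,0,0],[0.3,0,0,0,0],[0.3,0,0,0,0]]}' 40;python3 - <<'E'
from meas import *
import plan
plan.goto(.6283,.3035,47,.079)
for n in('top','scene'):
    c=cam(n);save(c,n+'1.png',(90,130,430,300) if n=='top' else (140,90,420,300),2.3)
    P=pts(c);m=(abs(P[...,0]-.6065)<.05)&(abs(P[...,1]-.016)<.05)&(P[...,2]>.04)&(P[...,2]<.06);Q=P[m]
    r=cv2.minAreaRect((Q[:,:2]*1000).astype(np.float32));print(n,r,Q[:,2].mean())
E
```

```text
clock: 12.9
tcp_pos: [0.6259, 0.3028, 0.1974]
orientation: [-0.0, 0.366, 0.93, -0.0]
wrist_force: [0.2, -1.1, 0.8]
finger_gap: 0.0554
grip_force: 0.0
p [0.6259 0.3028 0.1974] cur yaw 47.0 roll units 0.00 q6 1.20 then shift units [-0.03  0.06  2.96] gap 0.0554 t 12.9
top ((603.9269409179688, 16.479703903198242), (38.44388198852539, 40.070247650146484), 86.72308349609375) 0.04669416010893595
scene ((605.0682373046875, 17.38840675354004), (40.31087875366211, 40.978179931640625), 88.15961456298828) 0.04648936481621364
```

View pics/top1.png

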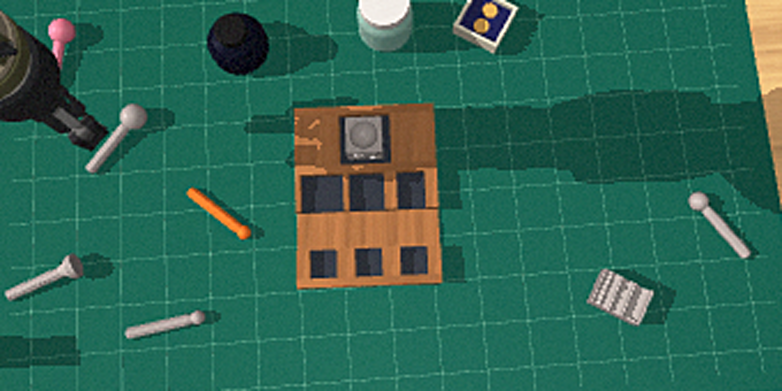

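The picture shows the block seated in the square pocket with its big hollow up (365,135). The other things have not moved. Now the large punch.

```bash
python3 -m handwheel '{"deltas": [[0.3,-0.03,0.06,0.5,0],[0.3,0,0,0.8,0],[0.3,0,0,0.8,0],[0.3,0,0,0.6,0],[0.3,0,0,0.3,0],[0.3,0,0,0,0]]}' 40; python3 -m handwheel '{"deltas": [[-0.2,0,0,0,0],[-0.4,0,0,0,0],[-0.6,0,0,0,0],[-1,0,0,0,0],[-1,0,0,0,0],[-1,0,0,0,0],[-1,0,0,0,0],[-1,0,0,0,0]]}' 40
```

```text
clock: 13.75
tcp_pos: [0.6283, 0.3038, 0.0769]
orientation: [-0.001, 0.367, 0.93, -0.0]
wrist_force: [0.4, 0.1, -0.6]
finger_gap: 0.0555
grip_force: 0.0
clock: 14.75
tcp_pos: [0.6288, 0.3047, 0.0782]
orientation: [0.0, 0.366, 0.931, 0.0]
wrist_force: [-1.5, -0.3, 6.2]
finger_gap: 0.0108
grip_force: 39.9
```

```bash
python3 -m handwheel '{"deltas": [[-1,0,0,-0.2,0],[-1,0,0,-0.4,0],[-1,0,0,-0.6,0],[-1,0,0,-0.6,0],[-1,0,0,-0.2,0],[-1,0,0,0,-1],[-1,0,0,0,-1],[-1,0,0,0,-1],[-1,0,0,0,-1],[-1,0,0,0,-0.1],[-1,0,0,0,0]]}';python3 -c "
import plan
plan.goto(.5123,.0697,88,.13)"
```

```text
clock: 16.12
tcp_pos: [0.6284, 0.3046, 0.1571]
orientation: [-0.0, 0.018, 1.0, -0.0]
wrist_force: [0.9, -0.5, -2.7]
finger_gap: 0.0105
grip_force: 39.1
p [0.6284 0.3046 0.1571] cur yaw 87.9 roll units -0.01 q6 0.17 then shift units [ 2.7  -5.97  0.68] gap 0.0105 t 16.12
```

```bash
python3 -m handwheel '{"deltas": [[-1,0.2,-0.4,0,0],[-1,0.3,-0.7,0,0],[-1,0.4,-0.8,0,0],[-1,0.4,-0.8,0,0],[-1,0.4,-0.8,0,0],[-1,0.3,-0.8,0,0],[-1,0.3,-0.7,0,0],[-1,0.2,-0.6,0.2,0],[-1,0.2,-0.37,0.4,0],[-1,0,0,0.08,0],[-1,0,0,0,0],[-1,0,0,0,0]]}';python3 -c "
import plan
plan.goto(.5123,.0697,88,.0862)
from h import *
c=cam('scene');save(c,'l1.png',(190,110,350,260),3.8)
c=cam('top');save(c,'l2.png',(190,140,310,260),4)
a=cv2.imread('pics/l1.png');b=cv2.imread('pics/l2.png');a=cv2.resize(a,(430,403));b=cv2.resize(b,(365,403))[:,:];import numpy as np;cv2.imwrite('pics/l12.png',np.hstack([a,b]))"
```

```text
clock: 17.62
tcp_pos: [0.5133, 0.0703, 0.1309]
orientation: [0.001, 0.017, 1.0, 0.0]
wrist_force: [0.2, 0.2, -2.3]
finger_gap: 0.0108
grip_force: 39.2
p [0.5133 0.0703 0.1309] cur yaw 88.1 roll units 0.01 q6 0.17 then shift units [ 0.03 -0.02  1.12] gap 0.0108 t 17.62
```

View pics/l12.png

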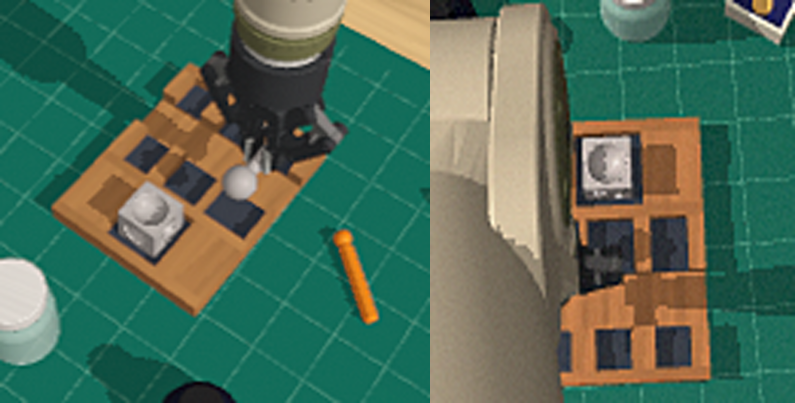

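The scene view shows the ball over the large pocket, at (240,182) in the left half. I check its position before lowering.

```bash
cat > ball.py <<'E'
from h import *
from scipy.optimize import least_squares
def ball(guess,r):
    c=cam('scene');P=pts(c);g=np.array(guess)
    s=c['frame'].astype(int);ok=(s.max(-1)-s.min(-1)<35)&(s.min(-1)>90)
    m=ok&(np.linalg.norm(P-g,axis=-1)<r+.008);Q=P[m]
    f=lambda x:np.linalg.norm(Q-x,axis=1)-r
    o=least_squares(f,g,loss='soft_l1',f_scale=.002);print('n',len(Q),'ball',o.x.round(4),'res',np.abs(o.fun).mean().round(4))
    d=rot([0.99985,0,0,-0.01745]).T@(o.x-[.5435,.0185,0]);print('in tray frame mm',(d*1000).round(1))
E
python3 -c "
from ball import *
ball((.546,.069,.06),.015)"
```

```text
n 117 ball [0.5469 0.0694 0.0676] res 0.0012
in tray frame mm [ 1.6 51.  67.6]
```

```bash
python3 -m handwheel '{"deltas": [[-1,0.02,-0.01,0.3,0],[-1,0,0,0.3,0],[-1,0,0,0.2,0],[-1,0,0,0.15,0],[-1,0,0,0.06,0],[-1,0,0,0.03,0],[-1,0,0,0,0],[-1,0,0,0,0]]}'; python3 -m handwheel '{"deltas": [[-1,0,0,0.03,0],[-1,0,0,0.02,0],[-1,0,0,0,0]]}'
```

```text
clock: 18.77
tcp_pos: [0.5119, 0.0693, 0.089]
orientation: [0.0, 0.017, 1.0, 0.0]
wrist_force: [-0.4, -0.3, -1.7]
finger_gap: 0.0107
grip_force: 39.2
clock: 19.15
tcp_pos: [0.5116, 0.0693, 0.0866]
orientation: [-0.0, 0.017, 1.0, 0.0]
wrist_force: [-0.5, 0.5, -1.9]
finger_gap: 0.0104
grip_force: 39.2
```

```bash
python3 -m handwheel '{"deltas": [[-1,0,0,0.02,0],[-1,0,0,0.01,0],[-1,0,0,0,0]]}'; python3 -m handwheel '{"deltas": [[-1,0,0,0.02,0],[-1,0,0,0,0]]}'
```

```text
clock: 19.52
tcp_pos: [0.5117, 0.0693, 0.0862]
orientation: [0.0, 0.017, 1.0, 0.0]
wrist_force: [-3.2, 0.3, 5.4]
finger_gap: 0.0107
grip_force: 40.0
clock: 19.77
tcp_pos: [0.5116, 0.0693, 0.0861]
orientation: [0.0, 0.017, 1.0, -0.0]
wrist_force: [-4.6, -0.4, 11.6]
finger_gap: 0.0106
grip_force: 40.7
```

```bash
python3 -m handwheel '{"deltas": [[-1,0,0,-0.04,0],[-0.7,0,0,0,0],[-0.5,0,0,0,0],[-0.3,0,0,0,0],[-0.3,0,0,0,0],[-0.3,0,0,0,0],[-0.3,0,0,-0.2,0],[-0.3,0,0,-0.5,0],[-0.3,0,0,-0.8,0],[-0.3,0,0,-0.8,0],[-0.3,0,0,-0.6,0],[0.3,0,0,0,0]]}';python3 -c "
import plan
plan.goto(.4787,-.374,126.5,.2)"
```

```text
clock: 21.28
tcp_pos: [0.5131, 0.0693, 0.2048]
orientation: [0.003, 0.017, 1.0, 0.0]
wrist_force: [0.5, -0.4, 0.2]
finger_gap: 0.047
grip_force: 0.0
p [0.5131 0.0693 0.2048] cur yaw 88.0 roll units -3.85 q6 -1.30 then shift units [ 7.28 -8.4   0.08] gap 0.047 t 21.27
```

```bash
python3 -m handwheel '{"deltas": [[0.3,0,0,0,-1],[0.3,0,0,0,-1],[0.3,0,0,0,-1],[0.3,0,0,0,-0.85],[0.3,0.3,-0.4,0,0],[0.3,0.6,-0.7,0,0],[0.3,0.7,-0.8,0,0],[0.3,0.7,-0.8,0,0],[0.3,0.7,-0.8,0,0],[0.3,0.7,-0.8,0,0],[0.3,0.7,-0.8,0,0],[0.3,0.7,-0.8,0,0],[0.3,0.7,-0.8,0,0],[0.3,0.7,-0.8,0,0],[0.3,0.5,-0.6,0,0],[0.3,0.28,-0.3,0,0],[0.3,0,0,0,0],[0.3,0,0,0,0]]}';python3 -c "
import plan
plan.goto(.4787,-.374,126.5,.0765)
from h import *
c=cam('top');save(c,'t2.png',(190,130,310,260),4)"
```

```text
clock: 23.52
tcp_pos: [0.4776, -0.3728, 0.2019]
orientation: [-0.0, -0.314, 0.949, 0.001]
wrist_force: [-1.0, 0.4, -0.0]
finger_gap: 0.0557
grip_force: 0.0
p [ 0.4776 -0.3728  0.2019] cur yaw 126.6 roll units 0.01 q6 -1.30 then shift units [-0.   -0.05  3.13] gap 0.0557 t 23.52
```

View pics/t2.png

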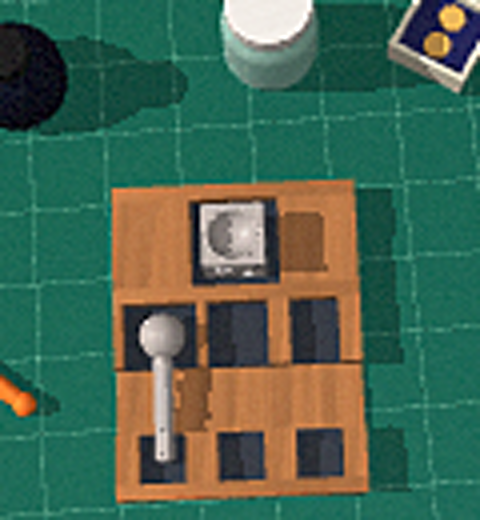

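The large punch lies in its pocket, ball in the wide end (160,335). Now the medium.

```bash
python3 -m handwheel '{"deltas": [[0.3,0,-0.05,0.5,0],[0.3,0,0,0.8,0],[0.3,0,0,0.8,0],[0.3,0,0,0.6,0],[0.3,0,0,0.35,0],[0.3,0,0,0.08,0],[0.3,0,0,0,0]]}' 40; python3 -m handwheel '{"deltas": [[-0.2,0,0,0,0],[-0.4,0,0,0,0],[-0.6,0,0,0,0],[-1,0,0,0,0],[-1,0,0,0,0],[-1,0,0,0,0],[-1,0,0,0,0],[-1,0,0,0,0]]}' 40;python3 -m handwheel '{"deltas": [[-1,0,0,-0.2,0],[-1,0,0,-0.4,0],[-1,0,0,-0.6,0],[-1,0,0,-0.6,0],[-1,0,0,-0.2,0],[-1,0,0,0,1],[-1,0,0,0,1],[-1,0,0,0,1],[-1,0,0,0,0.85],[-1,0,0,0,0]]}';python3 -c "
import plan
plan.goto(.5435-.033,.0185+.001,88,.13)"
```

```text
clock: 24.45
tcp_pos: [0.4794, -0.3757, 0.0778]
orientation: [0.0, -0.314, 0.95, -0.0]
wrist_force: [-0.6, 0.5, -0.1]
finger_gap: 0.0557
grip_force: 0.0
clock: 25.45
tcp_pos: [0.479, -0.3759, 0.0774]
orientation: [0.0, -0.313, 0.95, -0.0]
wrist_force: [-1.3, 0.3, 5.5]
finger_gap: 0.0103
grip_force: 40.8
clock: 26.7
tcp_pos: [0.4786, -0.3754, 0.1566]
orientation: [-0.0, 0.016, 1.0, 0.0]
wrist_force: [0.1, 0.0, -0.8]
finger_gap: 0.0104
grip_force: 40.1
p [ 0.4786 -0.3754  0.1566] cur yaw 88.1 roll units 0.01 q6 0.07 then shift units [-0.45  9.89  0.67] gap 0.0104 t 26.7
```

```bash
python3 -m handwheel '{"deltas": [[-1,0,0.4,0,0],[-1,-0.03,0.7,0,0],[-1,-0.05,0.8,0,0],[-1,-0.05,0.8,0,0],[-1,-0.05,0.8,0,0],[-1,-0.05,0.8,0,0],[-1,-0.05,0.8,0,0],[-1,-0.05,0.8,0,0],[-1,-0.05,0.8,0,0],[-1,-0.05,0.8,0,0],[-1,-0.02,0.8,0,0],[-1,0,0.7,0.1,0],[-1,0,0.5,0.2,0],[-1,0,0.19,0.37,0],[-1,0,0,0,0],[-1,0,0,0,0]]}';python3 -c "
import plan
plan.goto(.5435-.033,.0185+.001,88,.0854)
from ball import *
ball((.545,.0185,.06),.011)"
```

```text
clock: 28.7
tcp_pos: [0.51, 0.0106, 0.1302]
orientation: [-0.0, 0.017, 1.0, -0.0]
wrist_force: [-0.2, -0.8, -0.9]
finger_gap: 0.0106
grip_force: 40.1
p [0.51   0.0106 0.1302] cur yaw 88.0 roll units 0.00 q6 0.07 then shift units [-0.    0.22  1.12] gap 0.0106 t 28.7
n 65 ball [0.5451 0.0104 0.0647] res 0.0013
in tray frame mm [ 1.9 -8.  64.7]
```

```bash
python3 -m handwheel '{"deltas": [[-1,0,0.22,0,0],[-1,0,0,0.3,0],[-1,0,0,0.3,0],[-1,0,0,0.2,0],[-1,0,0,0.15,0],[-1,0,0,0.06,0],[-1,0,0,0.03,0],[-1,0,0,0,0],[-1,0,0,0,0]]}'; python3 -m handwheel '{"deltas": [[-1,0,0,0.03,0],[-1,0,0,0.02,0],[-1,0,0,0,0]]}';python3 -m handwheel '{"deltas": [[-1,0,0,0.02,0],[-1,0,0,0.01,0],[-1,0,0,0,0]]}'
```

```text
clock: 29.88
tcp_pos: [0.5107, 0.0199, 0.089]
orientation: [0.0, 0.017, 1.0, 0.0]
wrist_force: [-0.3, 0.3, -1.0]
finger_gap: 0.0102
grip_force: 40.1
clock: 30.25
tcp_pos: [0.5104, 0.0199, 0.0866]
orientation: [-0.0, 0.017, 1.0, 0.0]
wrist_force: [0.3, -0.2, -1.0]
finger_gap: 0.0102
grip_force: 40.1
clock: 30.62
tcp_pos: [0.5105, 0.0199, 0.0856]
orientation: [0.0, 0.017, 1.0, 0.0]
wrist_force: [-0.9, -0.2, 0.1]
finger_gap: 0.0104
grip_force: 40.2
```

```bash
python3 -m handwheel '{"deltas": [[-1,0,0,0.02,0],[-1,0,0,0.01,0],[-1,0,0,0,0]]}'; python3 -m handwheel '{"deltas": [[-1,0,0,-0.01,0],[-0.7,0,0,0,0],[-0.5,0,0,0,0],[-0.35,0,0,0,0],[-0.35,0,0,0,0],[-0.35,0,0,0,0],[-0.35,0,0,-0.2,0],[-0.35,0,0,-0.5,0],[-0.35,0,0,-0.8,0],[-0.35,0,0,-0.8,0],[-0.35,0,0,-0.6,0],[0.3,0,0,0,0]]}';python3 -c "
import plan
plan.goto(.416,.2487,8,.2)"
```

```text
clock: 31.0
tcp_pos: [0.5105, 0.0199, 0.0853]
orientation: [0.0, 0.017, 1.0, -0.0]
wrist_force: [-2.4, 0.2, 8.5]
finger_gap: 0.0104
grip_force: 41.2
clock: 32.5
tcp_pos: [0.5119, 0.0197, 0.2032]
orientation: [0.002, 0.017, 1.0, -0.0]
wrist_force: [0.2, -0.2, -0.4]
finger_gap: 0.0446
grip_force: 0.0
p [0.5119 0.0197 0.2032] cur yaw 88.0 roll units 8.00 q6 1.97 then shift units [ 6.   -1.58  0.05] gap 0.0446 t 32.5
```

```bash
python3 -m handwheel '{"deltas": [[0.3,0,0,0,1],[0.3,0,0,0,1],[0.3,0,0,0,1],[0.3,0,0,0,1],[0.3,0,0,0,1],[0.3,0,0,0,1],[0.3,0,0,0,1],[0.3,0,0,0,1],[0.3,0.3,-0.1,0,0],[0.3,0.6,-0.15,0,0],[0.3,0.8,-0.2,0,0],[0.3,0.8,-0.2,0,0],[0.3,0.8,-0.2,0,0],[0.3,0.8,-0.2,0,0],[0.3,0.8,-0.2,0,0],[0.3,0.7,-0.2,0,0],[0.3,0.4,-0.13,0,0],[0.3,0,0,0,0],[0.3,0,0,0,0]]}';python3 -c "
import plan
plan.goto(.416,.2487,8,.0765)
from h import *
c=cam('scene');save(c,'t3.png',(190,100,440,270),3)"
```

```text
clock: 34.88
tcp_pos: [0.4145, 0.2483, 0.2006]
orientation: [0.0, 0.656, 0.755, -0.0]
wrist_force: [0.1, 0.1, 0.4]
finger_gap: 0.0561
grip_force: 0.0
p [0.4145 0.2483 0.2006] cur yaw 8.1 roll units 0.01 q6 1.97 then shift units [0.01 0.04 3.1 ] gap 0.0561 t 34.88
```

View pics/t3.png

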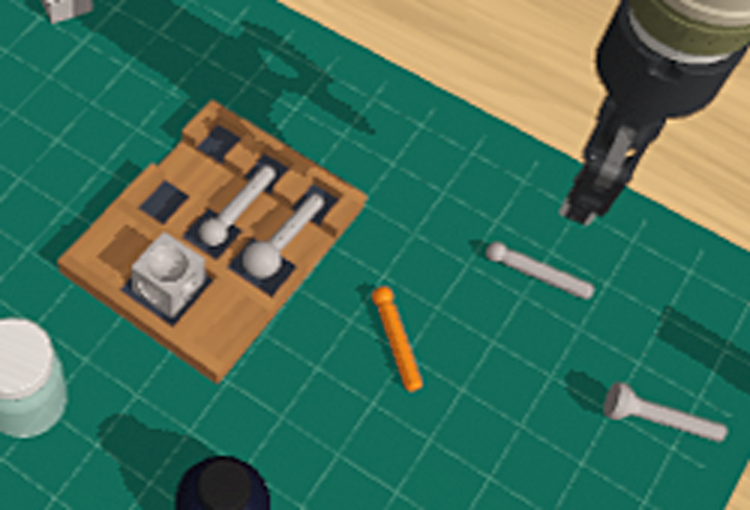

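The medium and large punches sit in their pockets at (215,230) and (265,255). The small grey one lies at (540,270), under the gripper.

```bash
python3 -m handwheel '{"deltas": [[0.3,0,0.04,0.5,0],[0.3,0,0,0.8,0],[0.3,0,0,0.8,0],[0.3,0,0,0.6,0],[0.3,0,0,0.35,0],[0.3,0,0,0.06,0],[0.3,0,0,0,0]]}' 40; python3 -m handwheel '{"deltas": [[-0.2,0,0,0,0],[-0.4,0,0,0,0],[-0.6,0,0,0,0],[-1,0,0,0,0],[-1,0,0,0,0],[-1,0,0,0,0],[-1,0,0,0,0],[-1,0,0,0,0]]}' 40;python3 -m handwheel '{"deltas": [[-1,0,0,-0.2,0],[-1,0,0,-0.4,0],[-1,0,0,-0.6,0],[-1,0,0,-0.6,0],[-1,0,0,-0.2,0],[-1,0,0,0,-1],[-1,0,0,0,-1],[-1,0,0,0,-1],[-1,0,0,0,-1],[-1,0,0,0,-1],[-1,0,0,0,-1],[-1,0,0,0,-1],[-1,0,0,0,-1],[-1,0,0,0,0]]}';python3 -c "
import plan
plan.goto(.5435-.033-.0017,.0185+.001-.05,88,.15)"
```

```text
clock: 35.8
tcp_pos: [0.4165, 0.2489, 0.0768]
orientation: [0.0, 0.656, 0.755, 0.0]
wrist_force: [0.7, 0.2, -0.9]
finger_gap: 0.056
grip_force: 0.0
clock: 36.8
tcp_pos: [0.4161, 0.249, 0.0766]
orientation: [0.0, 0.656, 0.755, 0.0]
wrist_force: [-1.7, 0.5, 5.2]
finger_gap: 0.0103
grip_force: 40.9
clock: 38.55
tcp_pos: [0.4155, 0.2488, 0.1557]
orientation: [-0.001, 0.018, 1.0, -0.0]
wrist_force: [-0.1, 0.7, -1.0]
finger_gap: 0.0102
grip_force: 40.2
p [0.4155 0.2488 0.1557] cur yaw 87.9 roll units -0.01 q6 -0.02 then shift units [-2.57 -6.9   0.14] gap 0.0102 t 38.55
```

```bash
python3 -m handwheel '{"deltas": [[-1,-0.1,-0.3,0,0],[-1,-0.25,-0.6,0,0],[-1,-0.3,-0.8,0,0],[-1,-0.3,-0.8,0,0],[-1,-0.3,-0.8,0,0],[-1,-0.3,-0.8,0,0],[-1,-0.3,-0.8,0,0],[-1,-0.3,-0.8,0,0],[-1,-0.25,-0.7,0,0],[-1,-0.17,-0.4,0.2,0],[-1,0,-0.1,0.44,0],[-1,0,0,0,0],[-1,0,0,0,0]]}';python3 -c "
import plan
plan.goto(.5435-.033-.0017,.0185+.001-.05,88,.0846)
from ball import *
ball((.543,-.032,.06),.008)"
```

```text
clock: 40.17
tcp_pos: [0.509, -0.0302, 0.1307]
orientation: [-0.0, 0.017, 1.0, 0.0]
wrist_force: [-0.3, 0.4, -0.7]
finger_gap: 0.0101
grip_force: 40.2
p [ 0.509  -0.0302  0.1307] cur yaw 88.0 roll units 0.00 q6 -0.02 then shift units [ 0.   -0.01  1.15] gap 0.0101 t 40.17
n 48 ball [ 0.5429 -0.0308  0.0633] res 0.0017
in tray frame mm [  1.1 -49.3  63.3]
```

```bash
python3 -m handwheel '{"deltas": [[-1,0,0,0.3,0],[-1,0,0,0.3,0],[-1,0,0,0.2,0],[-1,0,0,0.15,0],[-1,0,0,0.06,0],[-1,0,0,0.04,0],[-1,0,0,0.03,0],[-1,0,0,0.02,0],[-1,0,0,0,0],[-1,0,0,0,0]]}'; python3 -m handwheel '{"deltas": [[-1,0,0,0.02,0],[-1,0,0,0.02,0],[-1,0,0,0,0]]}';python3 -m handwheel '{"deltas": [[-1,0,0,0.02,0],[-1,0,0,0.01,0],[-1,0,0,0,0]]}'
```

```text
clock: 41.48
tcp_pos: [0.5093, -0.0304, 0.0868]
orientation: [0.0, 0.017, 1.0, 0.0]
wrist_force: [-0.1, -0.6, -1.1]
finger_gap: 0.0103
grip_force: 40.2
clock: 41.85
tcp_pos: [0.5091, -0.0304, 0.085]
orientation: [-0.0, 0.017, 1.0, 0.0]
wrist_force: [-0.6, -0.1, -0.4]
finger_gap: 0.0107
grip_force: 40.2
clock: 42.22
tcp_pos: [0.5092, -0.0304, 0.0846]
orientation: [0.0, 0.017, 1.0, -0.0]
wrist_force: [-2.0, 0.5, 6.3]
finger_gap: 0.0104
grip_force: 41.0
```

Touchdown felt. Releasing, rising and backing well clear.

```bash
python3 -m handwheel '{"deltas": [[-1,0,0,-0.01,0],[-0.7,0,0,0,0],[-0.5,0,0,0,0],[-0.35,0,0,0,0],[-0.35,0,0,0,0],[-0.35,0,0,0,0],[-0.35,0,0,-0.2,0],[-0.35,0,0,-0.5,0],[-0.35,0,0,-0.8,0],[-0.35,0,0,-0.8,0],[-0.35,0,0,-0.6,0],[-0.3,0,-0.5,0,0],[-0.3,0,-0.8,0,0],[-0.3,0,-0.8,0,0],[-0.3,0,-0.8,0,0],[-0.3,0,-0.8,0,0],[-0.3,0,-0.8,0,0],[-0.3,0,-0.4,0,0],[-0.3,0,0,0,0],[-0.3,0,0,0,0]]}';python3 - <<'E'
from seg import *
c=cam('top');P,S=segs(c);save(c,'fin.png',(80,110,440,320),2.2)
for m in S:
    Q=P[m];r=cv2.minAreaRect((Q[:,:2]*1000).astype(np.float32));print(np.round(r[0]),np.round(r[1]),round(r[2],1),np.percentile(Q[:,2],98).round(4))
c=cam('scene');save(c,'fin2.png',(200,110,320,240),4)
E
```

```text
clock: 44.72
tcp_pos: [0.5023, -0.2254, 0.2003]
orientation: [-0.0, 0.017, 1.0, 0.0]
wrist_force: [-0.2, 1.3, -0.3]
finger_gap: 0.03
grip_force: 0.0
[740. -17.] [59. 60.] 42.0 0.0881
[ 740. -135.] [57. 58.] 56.5 0.0285
[725. 153.] [57. 65.] 18.8 0.0751
[733. 373.] [29. 92.] 70.5 0.0314
[545.  17.] [162. 209.] 88.2 0.0479
[536. 186.] [88. 15.] 47.8 0.0172
[472. 382.] [26. 87.] 23.9 0.0291
[ 410. -251.] [57. 43.] 59.7 0.0286
```

View pics/fin.png

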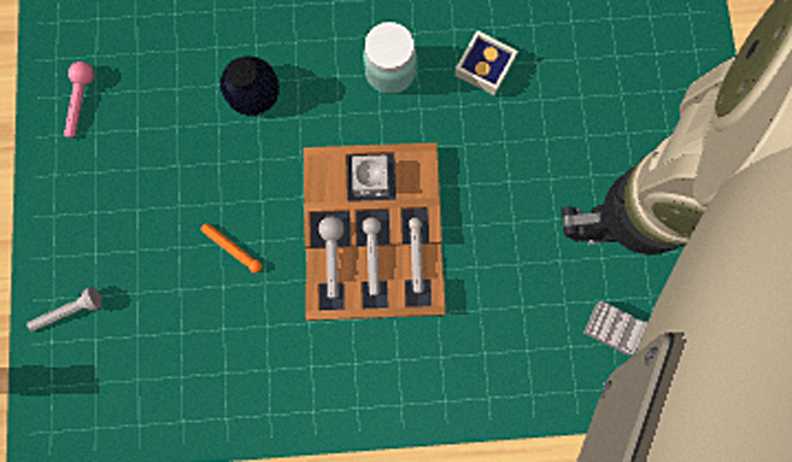

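View pics/fin2.png

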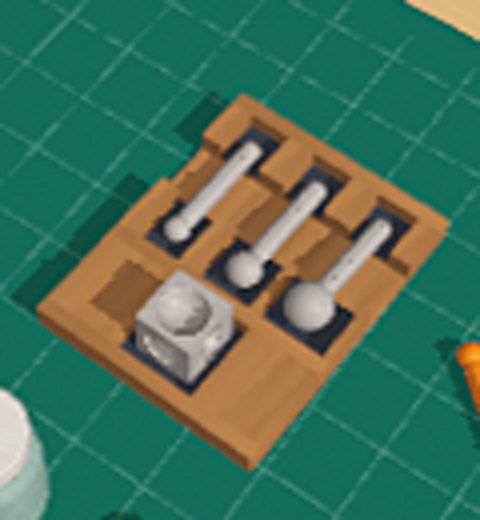

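The pictures show all four pieces seated: block at (185,325), large, medium and small balls at (308,305), (245,268) and (180,228). The other things are where they were.

```bash
python3 -c "
from workcell import hand_in
print(hand_in())"
```

```text
the job is handed in; nothing more can be done
None
```

The doming block (big hollow up) and the three ball punches are in their tray pockets, set down gently, the other things on the bench were left where they were, and the job was handed in at about 45 s on the robot's clock, with no verdict returned.

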